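# Lock a vial carrier onto the bench shaker

## Robot

A 6-joint arm with a two-finger parallel gripper is mounted at the origin on the work surface. World frame = base frame: x ahead of the robot, y to its left, z up, the work surface at z = 0. Lengths are in m, angles in rad, forces in N, time in s.
With the tool pointing down it reaches from about 0.35 to 0.975 m from the base axis. Payload 7.1 kg.
Tool frame: the origin (TCP) lies midway between the tips of the shut fingers; the grasp point (between the pads) lies 19 mm behind it; z points along the fingers, y is the line along which they close (so a half turn about z gives the same grasp; the last joint's range is limited). The gripper opens to 88 mm and grips with 3 to 60 N. Pads are 20 mm wide; open, the fingers measure 115 mm over their backs; the gripper's body (75 mm by 178 mm) begins 61 mm behind the grasp point.
Start: joints at [-1.335, 0.423, 1.63, -0, 1.089, -0.019], TCP at [0.158, -0.605, 0.197] pointing down, gripper open.
Joint ranges: [-3, 3], [-0.9, 2.11], [0.09, 2.58], [-1.31, 4.45], [0.11, 2.69], [-2.54, 2.54]. Speed limits (rad/s): [2.39, 2.39, 3.01, 3.14, 3.14, 3.14].

## Interface

Orientations are given as a unit quaternion [w, x, y, z].
In Python, from station import move_pose, movel, movej, command_gripper, wait, inverse_kinematics, read_camera, camera_info, MotionError, job_done, get_time, get_joint_pos, get_qvel, get_effort, get_tcp_pos, get_ee_rot, get_ft_force, get_ft_torque, get_grip_width, get_finger_force gives the robot as it stands. Calls block until the motion is done:
- move_pose(position, orientation): joint-space move of the TCP to a pose.
- movel(position, frame=None, v=0.15, until_force=None): straight line of the TCP; frame=None keeps the orientation; v is the mean speed in m/s. With until_force (N) it stops when the force on the tool has changed by that much, and returns True; else False.
- movej(angles): joint-space move.
- command_gripper(opening): opening from 0.0 (shut) to 1.0 (fully open); the grip force is fixed at half the most; returns when the fingers have stopped.
- wait(seconds).
- inverse_kinematics(position, orientation): joint angles nearest the present ones, or None.
- read_camera(name): name is "scene" or "top" or "wrist"; returns the picture (384x512x3 uint8, red, green, blue); there is no depth.
- camera_info(name): a dict with "intrinsics" (3x3 intrinsics, pixels), "T" (4x4, takes a point from camera to world coordinates); the wrist camera has in their place "tool_from_camera" (4x4, takes a point from camera to tool coordinates, whose origin is the TCP and whose axes are the flange's). Camera axes: x right, y up, looking along -z (the intrinsics and any distortion apply to the point x, -y, -z); pixel columns grow to the right and rows downward; lengths in m; the calibration is good to about 2 mm. The wrist camera is an equidistant fisheye: a pixel r from the principal point sees the ray r / f radians off the axis. A picture is of the moment at which its call begins: read the wrist's pose just before it. camera_info takes no time and is no camera call.
A pose or a line that the arm cannot do raises MotionError and nothing moves.
- job_done(): hands the job in; it is judged then, once.
Readings, each from a call of its own:
- get_time(): time.
- get_joint_pos(): joint angles.
- get_qvel(): joint speeds.
- get_effort(): joint torques, N m.
- get_tcp_pos(): TCP position.
- get_ee_rot(): TCP orientation.
- get_ft_force(): force on the tool from outside, world axes, zero at the start.
- get_ft_torque(): the same for the moment, N m.
- get_grip_width(): opening from 0.0 (shut) to 1.0 (fully open).
- get_finger_force(): force on a finger pad.
Only numpy, scipy, OpenCV 4.12 (cv2) and the standard library are available. Lean on these libraries where they do the work, as an engineer would, in place of code of your own. Each camera call takes 0.05 s, during which the arm holds its last target. There are 200 camera calls.

## Task

Lock the loose vial carrier (steel plate with four blue-capped vials and a yellow grip) onto the free brass stud of the bench shaker, as its red-capped neighbour is: tip its nose down to pass the oblong eye over the stud's wide head, bring the plate nearly level so that the whole eye is under the head, push it forward against the spring plunger, lower the tail inside the platform's rear lip and let go, so that it lies flat and cannot lift off. Go gently: never load the platform with more than 60 N, and leave everything else on the bench where it is.

Things in the scene. Friction and masses are not known exactly. Their poses are not given: they have to be found in the camera images.
- grip (a point): Centre of the loose carrier's yellow grip: upright block 30 mm long (x), 16 mm thick (y), from 4 to 50 mm above the plate's underside; this point is 30 mm above it. Carrier axes: x from grip to eye (nose), y left, z up. Pinch it from above across the 16 mm. The carrier is a steel plate 135 x 58 x 4 mm, 0.22 to 0.45 kg. The vial block is 22 to 55 mm ahead of this point, caps 44 mm high.
- eye (a point): Centre of the carrier's oblong eye (31 mm along x, 40 mm across y), halfway through the 4 mm plate, 88 mm ahead of grip and 28 mm lower; carrier axes. To go under the stud's head the rim wants the plate tipped 25 to 35 degrees; then the eye's near edge comes down past the head only with this point 3 to 10 mm behind the stud's axis (the stem stops it at 11.5).
- rim (a point): Middle of the nose rim, the 6 mm wide strip beyond the eye, halfway through the plate, 18.5 mm ahead of eye; carrier axes. The nose edge is 3 mm farther.
- tail (a point): Middle of the carrier's tail edge, on the underside, 25.5 mm behind grip and 30 mm lower; carrier axes.
- stud (a point): Foot of the free brass stud, on its axis at the platform's top face, 82 mm above the bench. Platform axes: x forward (away from the rear lip), y left, z up. Stem 8 mm thick. Round head 34 mm wide, its underside 10 mm and top 14 mm above this point. Locked, eye lies 7.5 mm ahead of this axis; 11.5 mm ahead, the eye's near edge meets the stem, a hard stop.
- ball (a point): Tip of the spring plunger's 11 mm ball, 7.2 mm above the platform, 25.3 mm ahead of the stud's axis when free, facing the stud. The nose edge of the flat plate meets it below its middle and pushes it forward: 4 N at first contact, 0.8 N more per mm, 9 mm of stroke, damped. Its steel block behind, 14 mm high, begins 34.5 mm ahead of the stud. It moves with the platform.
- lip (a point): Top of the inner face of the platform's rear lip (6 mm high, 6 mm thick), 106 mm behind the stud's axis; platform axes. Locked, the tail edge rests against this face. To drop the tail inside it, push the carrier 1 to 3.5 mm farther forward than that. Under the head the plate may slope at most 9 degrees (tail 20 mm up); the tail clears the lip above 6 mm.
- platform: The shaker's aluminium platform, 190 x 260 mm (x, y), origin at the centre of its top. A red-capped carrier is locked on its left half. At the free stud two round side bars, tops 7 mm high, 64 mm clear between them, run from 88 to 36 mm behind the stud. It slides along its x: a push over about 2 N moves it until its end stop, 12 mm either side of its middle. Bears 60 N at most.
- tray_mid (a point): Bystander: blue divided tray 140 x 75 x 30 mm, the point is its centre, 15 mm up.
- beaker_mid (a point): Bystander: glass beaker 68 mm wide, 90 mm high; its centre.
- jar_mid (a point): Bystander: amber jar 64 mm wide, 85 mm high; its centre.
- bottle_mid (a point): Bystander: white bottle 60 mm wide, 150 mm high; its centre.
- dish_mid (a point): Bystander: white dish 90 mm wide, 20 mm high; its centre.
- brush_mid (a point): Bystander: cleaning brush 180 mm long lying on the bench; a point on it.
- vial_mid (a point): Bystander: single red-capped vial 26 mm wide, 60 mm high; its centre.
Things that resemble listed ones, but are neither listed nor needed, are in the scene too. Leave any pink look-alike of the part that bears grip alone.

How it is judged:
By the outcome, as a careful person would: the job done as asked, in the order asked, and still so for the second after the job is handed in, with the robot touching nothing.
It also fails if it takes over 56 s, if anything falls off the work surface, if the arm or the gripper's body presses on something with over 40 N, if the wrist force passes 120 N, or if a joint passes its speed limit or range.

## Working session

There is one attempt and no reset: what is moved stays moved. The work goes in short steps, each a Python script; the robot and the scene stay as the last script left them, time stands still between calls to the robot, and variables do not carry over. Pictures are saved under pics/ and viewed, at most 10 in all, crops included, and the job is handed in when it is done.

```bash
ls; mkdir -p pics; python3 - <<'E'
from station import *
import cv2, numpy as np
for n in ["scene","top"]:
    im=read_camera(n); cv2.imwrite(f"pics/{n}0.png",cv2.cvtColor(im,cv2.COLOR_RGB2BGR))
    c=camera_info(n); print(n,{k:(np.round(v,4).tolist() if not isinstance(v,str) else v) for k,v in c.items()})
print(camera_info("wrist"),get_time(),get_ee_rot())
a=cv2.imread("pics/top0.png");b=cv2.imread("pics/scene0.png")
cv2.imwrite("pics/top1.png",cv2.resize(a,(800,600),interpolation=cv2.INTER_CUBIC))
cv2.imwrite("pics/scene1.png",cv2.resize(b,(800,600),interpolation=cv2.INTER_CUBIC))
E
```

```text
pics
scene {'intrinsics': [[445.7848, 0.0, 259.8181], [0.0, 445.7848, 195.899], [0.0, 0.0, 1.0]], 'T': [[0.0091, -0.6242, 0.7812, 1.5308], [0.9997, -0.0117, -0.021, -0.0044], [0.0222, 0.7812, 0.6239, 0.8543], [0.0, 0.0, 0.0, 1.0]]}
top {'intrinsics': [[452.5654, 0.0, 250.1705], [0.0, 452.5654, 197.3202], [0.0, 0.0, 1.0]], 'T': [[-0.0202, 0.9813, -0.1914, 0.2624], [-0.9996, -0.0236, -0.0154, 0.016], [-0.0196, 0.191, 0.9814, 1.5642], [0.0, 0.0, 0.0, 1.0]]}
{'intrinsics': array([[297.31863964,   0.        , 253.35825382],
       [  0.        , 297.31863964, 186.79967243],
       [  0.        ,   0.        ,   1.        ]]), 'tool_from_camera': array([[-3.60868011e-04,  9.68979902e-01,  2.47139270e-01,
         6.54810015e-02],
       [ 9.99999924e-01,  3.13522219e-04,  2.30927503e-04,
         1.37904620e-03],
       [ 1.46280457e-04,  2.47139335e-01, -9.68979942e-01,
        -1.88495130e-01],
       [ 0.00000000e+00,  0.00000000e+00,  0.00000000e+00,
         1.00000000e+00]])} 0.1 [-6.85919758e-04  9.91896358e-01  1.27047779e-01 -8.20241389e-05]
```

View pics/top1.png

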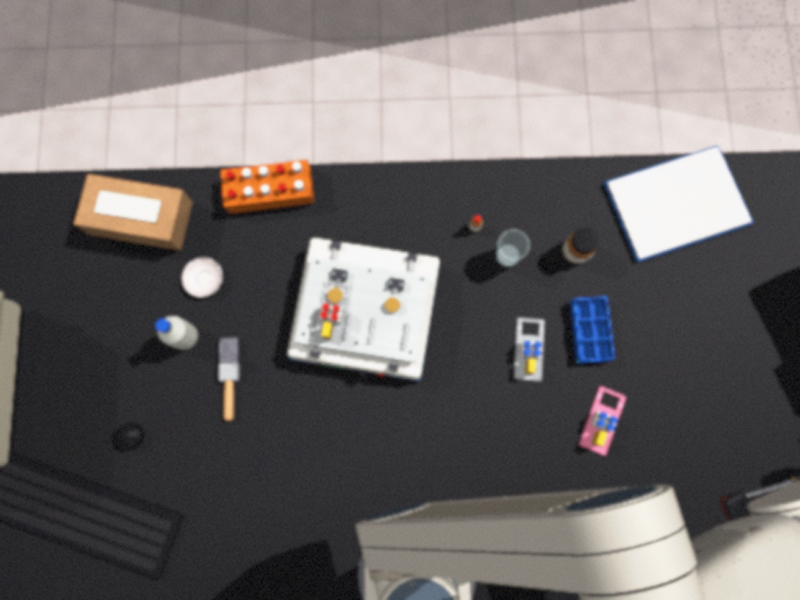

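View pics/scene1.png

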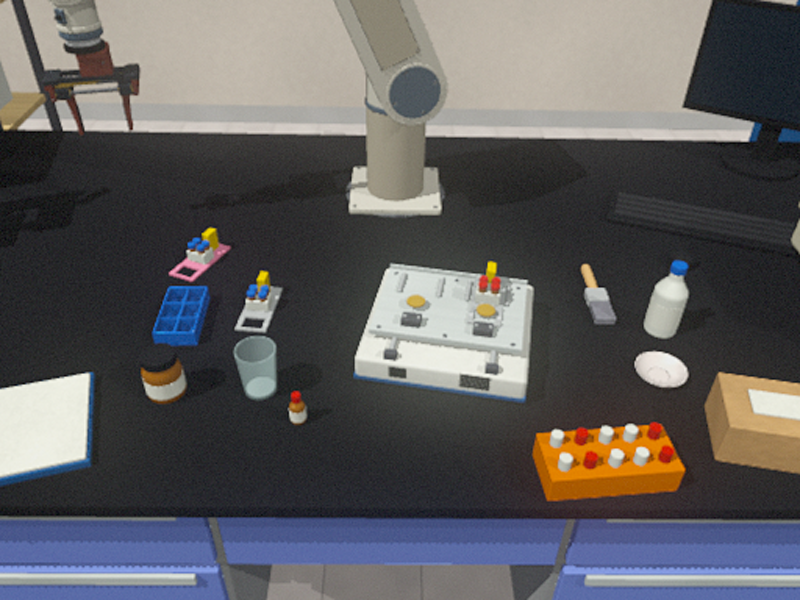

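The steel carrier with blue caps is at about (530,350) in the enlarged top view, nose up, next to the tray at (592,330). The pink look-alike is at (603,420) and must stay alone. The free stud head is at (391,305) and the locked red-capped neighbour at (332,310). I choose the grey one because it is steel and not pink. I'll confirm it with a close wrist view.

```bash
cat > h.py <<'E'
from station import *
import cv2, numpy as np
from scipy.spatial.transform import Rotation as R
def rot(q): return R.from_quat(np.roll(q,-1))
def quat(r): return np.roll(r.as_quat(),1)
def shot(n,fn=None):
    p,q=np.array(get_tcp_pos()),np.array(get_ee_rot())
    im=read_camera(n); c=camera_info(n); K=np.array(c["intrinsics"])
    if n=="wrist":
        T=np.eye(4);T[:3,:3]=rot(q).as_matrix();T[:3,3]=p;T=T@np.array(c["tool_from_camera"])
    else: T=np.array(c["T"])
    if fn: cv2.imwrite(fn,cv2.cvtColor(im,cv2.COLOR_RGB2BGR))
    return im,K,T,n
def ground(s,uv,z):
    im,K,T,n=s; x=(uv[0]-K[0,2])/K[0,0]; y=(uv[1]-K[1,2])/K[1,1]
    if n=="wrist":
        r=np.hypot(x,y)+1e-12; d=np.array([x/r*np.sin(r),-y/r*np.sin(r),-np.cos(r)])
    else: d=np.array([x,-y,-1])
    d=T[:3,:3]@d; o=T[:3,3]; return o+d*(z-o[2])/d[2]
def project(s,P):
    im,K,T,n=s; c=np.linalg.inv(T)@np.r_[P,1]; v=np.array([c[0],-c[1],-c[2]])
    if n=="wrist":
        h=np.hypot(v[0],v[1])+1e-12; r=np.arctan2(h,v[2]); v=np.array([v[0]/h*r,v[1]/h*r,1])
    else: v=v/v[2]
    return (K@v)[:2]
def blobs(im,lo,hi,amin=8):
    m=cv2.inRange(cv2.cvtColor(im,cv2.COLOR_RGB2HSV),lo,hi)
    n,l,st,c=cv2.connectedComponentsWithStats(m)
    return [(c[i].round(1).tolist(),int(st[i,4])) for i in range(1,n) if st[i,4]>=amin],l
def down(yaw,pitch=0):
    # tool x along carrier x(yaw), z down; pitch>0 = nose down
    return R.from_euler('z',yaw)*R.from_euler('y',pitch)*R.from_euler('x',np.pi)
E
python3 - <<'E'
from h import *
s=shot("top")
for nm,lo,hi,z in [("yellow",(24,150,120),(34,255,255),.05),("brass",(12,90,100),(23,255,255),.096)]:
    for c,a in blobs(s[0],lo,hi)[0]: print(nm,c,a,ground(s,c,z).round(3))
g=ground(s,(532/1.5625,361/1.5625),.05); st=ground(s,(391/1.5625,305/1.5625),.096); print(g,st)
def look(P,yaw,fn,h=.22):
    # put target near optical axis
    move_pose([P[0]-0.0,P[1],P[2]+h],quat(down(yaw)))
    return shot("wrist",fn)
look(np.array([g[0]+.03,g[1],0.04]),0,"pics/w_car.png")
look(np.array([st[0]-.0,st[1],0.1]),0,"pics/w_stud.png")
for n in ["w_car","w_stud"]:
    cv2.imwrite(f"pics/{n}2.png",cv2.resize(cv2.imread(f"pics/{n}.png"),(800,600),interpolation=cv2.INTER_CUBIC))
print(get_time(),get_tcp_pos())
E
```

```text
yellow [208.8, 210.3] 37 [0.516 0.181 0.05 ]
yellow [339.3, 233.5] 35 [ 0.427 -0.256  0.05 ]
yellow [384.0, 280.0] 32 [ 0.272 -0.393  0.05 ]
brass [171.0, 120.9] 843 [0.822 0.305 0.096]
brass [163.2, 108.4] 14 [0.869 0.333 0.096]
brass [86.3, 133.9] 1793 [0.783 0.596 0.096]
brass [304.8, 143.3] 11 [ 0.73  -0.149  0.096]
brass [213.9, 188.7] 68 [0.581 0.159 0.096]
brass [250.7, 194.7] 63 [0.558 0.037 0.096]
brass [209.4, 210.4] 27 [0.508 0.174 0.096]
brass [336.7, 235.5] 12 [ 0.416 -0.239  0.096]
brass [146.0, 256.2] 173 [0.363 0.38  0.096]
brass [383.2, 279.7] 38 [ 0.272 -0.378  0.096]
[ 0.43554046 -0.26018146  0.05      ] [0.555942   0.03867456 0.096     ]
3.1667 [0.55576082 0.0374588  0.31963707]
```

View pics/w_car2.png

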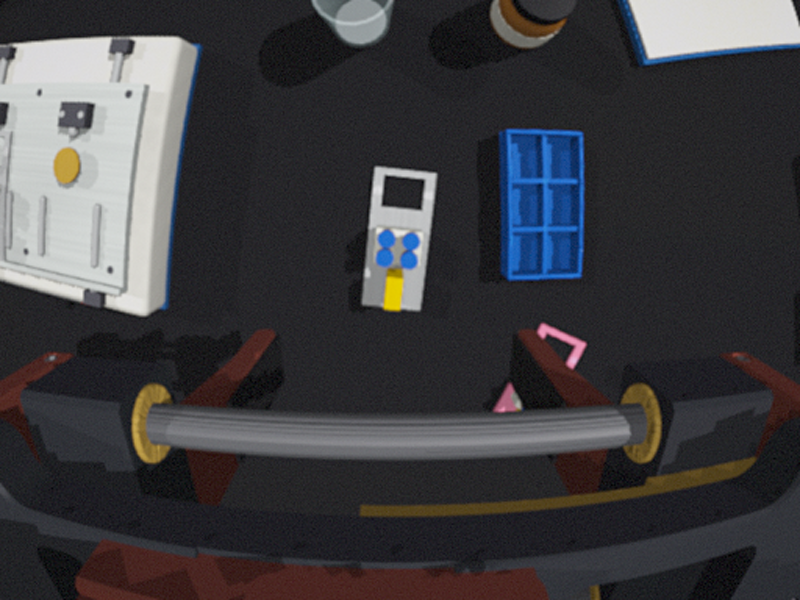

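View pics/w_stud2.png

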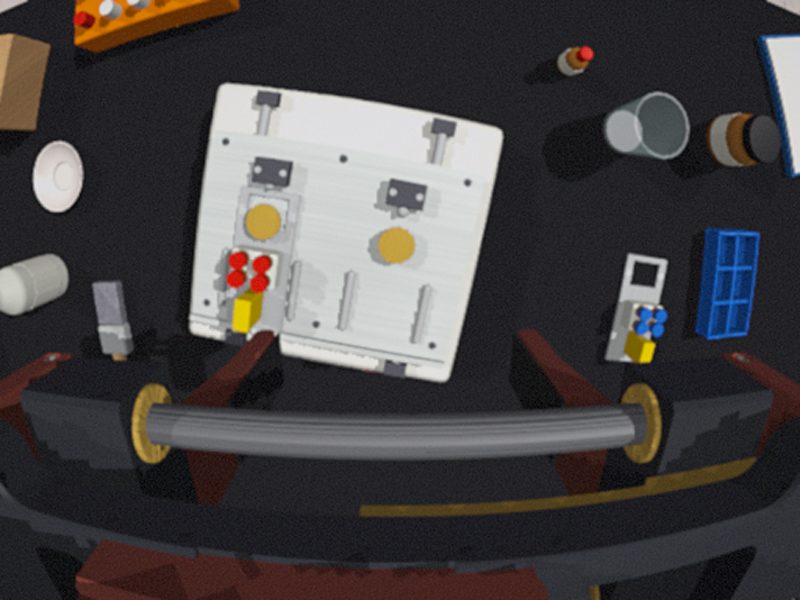

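The first wrist view confirms the target: a steel-grey plate at (400,240) with four blue caps and a yellow grip at (393,290), and the pink one separate at lower right. The second shows the free stud head at (396,246), its plunger block at (405,195), side bars at (347,300) and (423,313), and platform screws at (226,142), (467,183), (207,303) and (432,345). Next I'll measure poses.

```bash
cat >> h.py <<'E'
def load(fn,pose):  # (tcp,quat) of a saved wrist picture
    c=camera_info("wrist");T=np.eye(4);T[:3,:3]=rot(pose[1]).as_matrix();T[:3,3]=pose[0]
    return cv2.cvtColor(cv2.imread(fn),cv2.COLOR_BGR2RGB),np.array(c["intrinsics"]),T@np.array(c["tool_from_camera"]),"wrist"
E
python3 - <<'E'
from h import *
q=quat(down(0))
print("actual",get_tcp_pos(),get_ee_rot(),q)
g=np.array([0.43554,-0.26018])
s1=load("pics/w_car.png",([g[0]+.03,g[1],.26],q)); s2=load("pics/w_stud.png",(get_tcp_pos(),get_ee_rot()))
# carrier plate: grey + yellow + blue inside a window
im=s1[0]; m=(im.max(2)>70).astype(np.uint8); w=np.zeros_like(m); w[100:206,220:290]=1
m=cv2.morphologyEx(m*w,cv2.MORPH_OPEN,np.ones((2,2)))
c=max(cv2.findContours(m,0,cv2.CHAIN_APPROX_NONE)[0],key=cv2.contourArea)[:,0]
P=np.array([ground(s1,p,.003)[:2] for p in c.astype(float)],np.float32)
r=cv2.minAreaRect(P*1000); print("rect",r)
for col,lo,hi,z in [("yel",(24,150,120),(34,255,255),.05),("blue",(105,150,90),(125,255,255),.044)]:
    for c,a in blobs(im*w[...,None],lo,hi)[0]: print(col,c,a,ground(s1,c,z).round(4))
# hole
hole=(im.max(2)<60).astype(np.uint8); n,l,st,cc=cv2.connectedComponentsWithStats(hole)
for i in range(1,n):
    if 245<cc[i][0]<270 and 110<cc[i][1]<135: print("eye",cc[i],st[i,4],ground(s1,cc[i],.002).round(4))
for c,a in blobs(s2[0],(12,110,100),(26,255,255),60)[0]: print("stud",c,a,ground(s2,c,.096).round(4))
h=s2[0].min(2).astype(float); scr=[]
for u,v in [(226,142),(467,183),(207,303),(432,345),(343,159),(316,324)]:
    u,v=u/1.5625,v/1.5625; u0,v0=int(round(u)),int(round(v))
    p=h[v0-4:v0+5,u0-4:u0+5]; k=np.clip(np.median(p)-25-p,0,None); yy,xx=np.mgrid[v0-4:v0+5,u0-4:u0+5]
    c=((xx*k).sum()/k.sum(),(yy*k).sum()/k.sum()); scr.append(ground(s2,c,.083)[:2]); print("scr",np.round(c,1),scr[-1].round(4))
a=np.array(scr); f=lambda d:np.degrees(np.arctan2(d[1],d[0])).round(2)
print("yaw x:",f(a[0]-a[2]),f(a[1]-a[3]),f(a[4]-a[5])," y:",f(a[0]-a[1])-90,f(a[2]-a[3])-90)
E
```

```text
actual [0.55576082 0.0374588  0.31963707] [ 1.70489219e-04  9.99999688e-01 -6.96029789e-04 -3.31445012e-04] [6.123234e-17 1.000000e+00 0.000000e+00 0.000000e+00]
rect ((466.9962463378906, -265.0955505371094), (61.832881927490234, 142.0599822998047), 83.97138977050781)
yel [251.3, 185.6] 269 [ 0.4315 -0.259   0.05  ]
blue [246.3, 158.8] 173 [ 0.468  -0.2522  0.044 ]
blue [261.8, 160.4] 167 [ 0.4658 -0.2735  0.044 ]
eye [257.52549889 122.78492239] 451 [ 0.516  -0.2681  0.002 ]
stud [88.6, 11.1] 1381 [0.7981 0.2908 0.096 ]
stud [12.9, 51.1] 1573 [0.7641 0.4592 0.096 ]
stud [368.5, 37.5] 76 [ 0.7386 -0.1309  0.096 ]
stud [167.8, 141.5] 376 [0.5832 0.1576 0.096 ]
stud [253.2, 156.5] 398 [0.5601 0.0359 0.096 ]
stud [158.6, 197.8] 311 [0.4996 0.1776 0.096 ]
stud [407.7, 222.1] 240 [ 0.4562 -0.2171  0.096 ]
stud [93.7, 270.6] 639 [0.3627 0.3207 0.096 ]
stud [415.7, 272.9] 308 [ 0.3559 -0.2561  0.096 ]
scr [144.   90.2] [0.6602 0.1967]
scr [298.8 116.5] [ 0.6166 -0.0293]
scr [131.8 193.2] [0.503  0.2269]
scr [276.1 220.7] [0.4594 0.0011]
scr [219.3 101.3] [0.6382 0.0838]
scr [201.7 207.2] [0.4812 0.1143]
yaw x: -10.89 -10.95 -10.97  y: -10.930000000000007 -10.930000000000007
```

```bash
cat >> h.py <<'E'
YAW=np.radians(-10.93); STUD=np.array([0.5601,0.0359,0.082])
def tcp(e,pitch_deg,off=np.zeros(3)):
    """TCP pose putting the eye at e (platform axes, mm from stud foot) at a nose-down pitch"""
    p=np.radians(pitch_deg); C=R.from_euler('z',YAW)*R.from_euler('y',p)
    eye=STUD+R.from_euler('z',YAW).apply(np.array(e)/1000)+off
    return eye+C.apply([-.088,0,.009]),quat(down(YAW,p))
E
python3 - <<'E'
from h import *
y=np.radians(-6.05); q=quat(down(y)); g=np.array([.4286,-.2588])
for e,p in [((6,0,60),30),((6,0,16),30),((-6,0,12),30),((9,0,4),5)]: print(inverse_kinematics(*tcp(e,p)))
command_gripper(.5)
move_pose([*g,.09],q)
movel([*g,.011],v=.1)
command_gripper(0.)
print("w",get_grip_width(),get_finger_force(),get_ft_force())
movel([*g,.17],v=.15); print(get_ft_force(),get_ft_torque())
p,qq=tcp((6,0,60),30); move_pose(p,qq); wait(.2)
s=shot("wrist","pics/held.png"); cv2.imwrite("pics/held2.png",cv2.resize(cv2.imread("pics/held.png")[60:300,96:416],(800,600),interpolation=cv2.INTER_CUBIC))
print(get_time(),get_tcp_pos(),p,get_ft_force(),get_ft_torque(),get_grip_width())
E
```

```text
[0.00708337 0.52745208 1.58087212 0.0984633  1.54848731 1.74049183]
[0.00708337 0.58070974 1.60509172 0.09892872 1.47138673 1.73284528]
[0.01072043 0.57076841 1.63529485 0.10095677 1.45093178 1.73376369]
[0.06471634 0.40294818 1.93990051 0.02850086 0.88339081 1.80725882]
w 0.17563317294175704 29.98803824186325 [0.63759478 1.11486932 4.03253275]
[ 0.44553607  0.38817907 -3.02781805] [0.07315911 0.0199417  0.00643017]
9.6167 [0.49552513 0.04733058 0.19403231] [0.49558178 0.04835929 0.19379423] [ 0.1475784  -0.87778064 -1.68360006] [-0.01658057 -0.40317947 -0.02455646] 0.18003588022967354
```

View pics/held2.png

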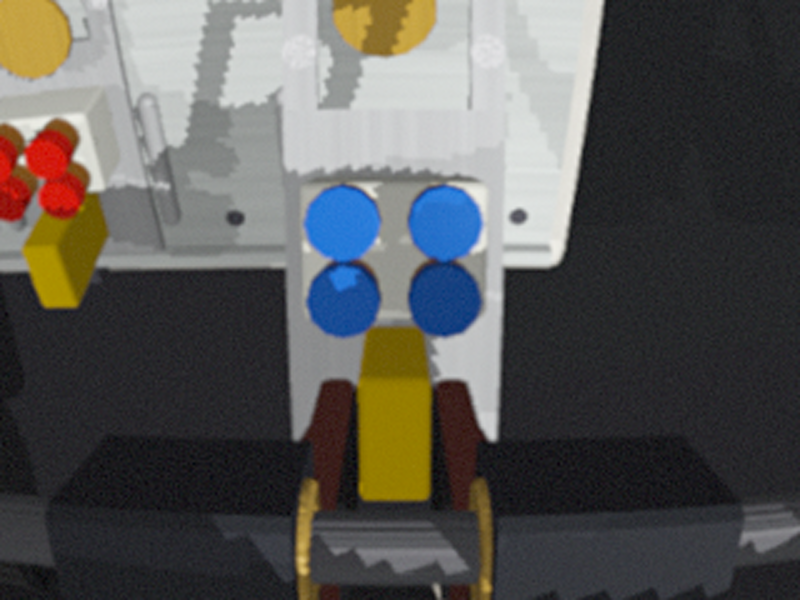

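The carrier is held squarely, with the grip between the pads at (395,420). The stud head is at (385,15), seen through the eye whose near corners are at (318,107) and (470,107). I'll overlay the predicted eye and head outlines to correct y and x.

```bash
python3 - <<'E'
from h import *
wait(.2); s=shot("wrist","pics/held3.png"); p=np.array(get_tcp_pos()); Rt=rot(np.array(get_ee_rot()))
C=Rt*R.from_euler('x',np.pi)   # carrier axes
print("tcp err mm",(p-tcp((6,0,60),30)[0])*1e3, C.as_euler('ZYX',degrees=True))
eye=p+C.apply([.088,0,-.009])
im=s[0][0:150,150:350]; k=4; o=cv2.cvtColor(cv2.resize(im,None,fx=k,fy=k,interpolation=cv2.INTER_CUBIC),cv2.COLOR_RGB2BGR)
def draw(P,col):
    u=np.array([(project(s,x)-[150,0]+.5)*k for x in P]); cv2.polylines(o,[u.round().astype(int)],True,col,1)
draw([eye+C.apply(np.array(v)/1e3) for v in [(15.5,20,2),(15.5,-20,2),(-15.5,-20,2),(-15.5,20,2)]],(0,255,0))
draw([eye+C.apply(np.array(v)/1e3) for v in [(21.5,29,2),(21.5,-29,2),(-113.5,-29,2),(-113.5,29,2)]],(0,255,0))
t=np.linspace(0,6.28,40); draw([STUD+[.017*np.cos(a),.017*np.sin(a),.014] for a in t],(0,0,255))
cv2.imwrite("pics/ov.png",o)
E
```

```text
tcp err mm [ 0.02876815 -0.25448646  0.10340175] [-1.09534070e+01  2.99850572e+01  4.30057946e-03]
```

View pics/ov.png

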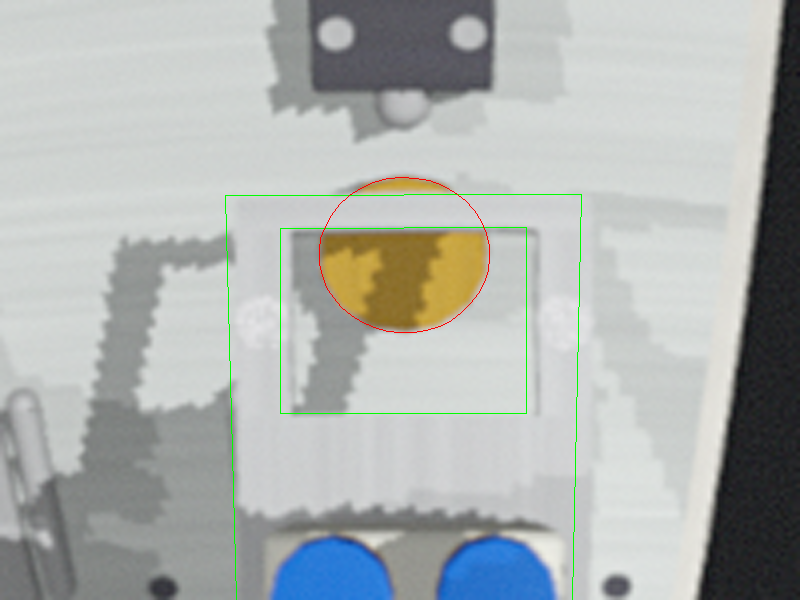

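Head prediction matches at (404,255). The actual eye sits about 11 px (1.9 mm) right of the prediction, so I'll shift the carrier +1.9 mm in y, then lower the rim in front of the head.

```bash
cat >> h.py <<'E'
Y0=1.9
def go(ex,ez,pitch,v=.04,f=None,y=Y0):
    p,q=tcp((ex,y,ez),pitch); b=np.array(get_ft_force())
    r=movel(p,q,v=v,until_force=f); a=np.array(get_tcp_pos())
    C=rot(np.array(get_ee_rot()))*R.from_euler('x',np.pi)
    e=R.from_euler('z',-YAW).apply(a+C.apply([.088,0,-.009])-STUD)*1e3
    F=R.from_euler('z',-YAW).apply(get_ft_force())
    print("hit" if r else "ok",(ex,ez,pitch),"eye",e.round(2),"F",F.round(2),"t",round(get_time(),2)); return r
E
python3 - <<'E'
from h import *
go(6.3,60,30,.03); go(6.3,28,30,.08)
if not go(6.3,14.5,30,.025,6): 
    wait(.15); s=shot("wrist","pics/rim.png")
else: s=shot("wrist","pics/rim.png")
cv2.imwrite("pics/rim2.png",cv2.resize(cv2.imread("pics/rim.png")[0:150,150:350],(800,600),interpolation=cv2.INTER_CUBIC))
E
```

```text
ok (6.3, 60, 30) eye [ 6.32  2.08 59.98] F [-0.41 -0.29 -2.82] t 10.12
ok (6.3, 28, 30) eye [ 5.96  1.83 27.45] F [ 0.31 -0.4  -2.82] t 10.67
ok (6.3, 14.5, 30) eye [ 6.35  1.91 14.5 ] F [-0.12  0.58 -2.12] t 11.36
```

View pics/rim2.png

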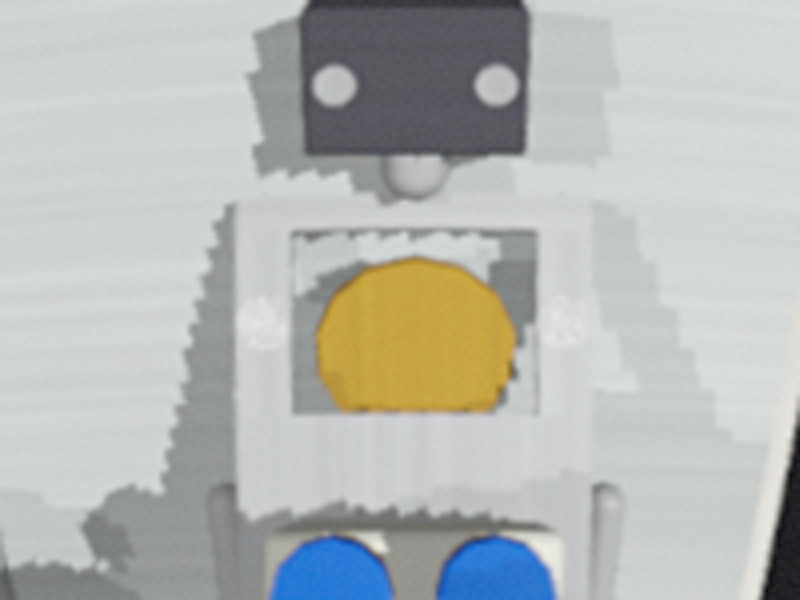

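The rim is now in front of the head (head visible through the eye, centred at 417 vs the eye's 415), just short of the ball at (415,195), and the bars are symmetric. Next: pull back, level, push to the stem stop, ease back.

```bash
python3 - <<'E'
from h import *
ok=not go(-6.5,14.3,30,.025,6)
for th in [26,22,18,14,11,8,5.5]:
    if not ok: break
    t=np.radians(th); ok=not go(-6.5,21.5*np.sin(t)+2*np.cos(t)+.5,th,.05,7)
wait(.1); s=shot("wrist","pics/lev.png")
cv2.imwrite("pics/lev2.png",cv2.resize(cv2.imread("pics/lev.png")[30:180,150:350],(800,600),interpolation=cv2.INTER_CUBIC))
E
```

```text
ok (-6.5, 14.3, 30) eye [-6.39  1.93 14.4 ] F [ 0.17  0.28 -3.24] t 12.22
ok (-6.5, np.float64(11.722567748563497), 26) eye [-6.75  1.96 12.09] F [ 0.09  0.33 -2.78] t 12.53
ok (-6.5, np.float64(10.408409467575684), 22) eye [-6.65  1.95 10.69] F [-0.85 -0.38 -2.63] t 12.83
ok (-6.5, np.float64(9.045978411651676), 18) eye [-6.57  1.94  9.26] F [ 0.58 -0.31 -1.76] t 13.13
ok (-6.5, np.float64(7.6419122079448485), 14) eye [-6.61  1.97  7.81] F [-0.57  0.56 -1.93] t 13.43
ok (-6.5, np.float64(6.565647767491042), 11) eye [-6.63  1.94  6.66] F [ 0.1   0.56 -2.39] t 13.7
ok (-6.5, np.float64(5.472757808124548), 8) eye [-6.75  1.91  5.51] F [-0.44 -0.28 -1.38] t 13.97
ok (-6.5, np.float64(4.551476075919173), 5.5) eye [-6.81  1.9   4.53] F [ 0.28  0.57 -2.23] t 14.22
```

View pics/lev2.png

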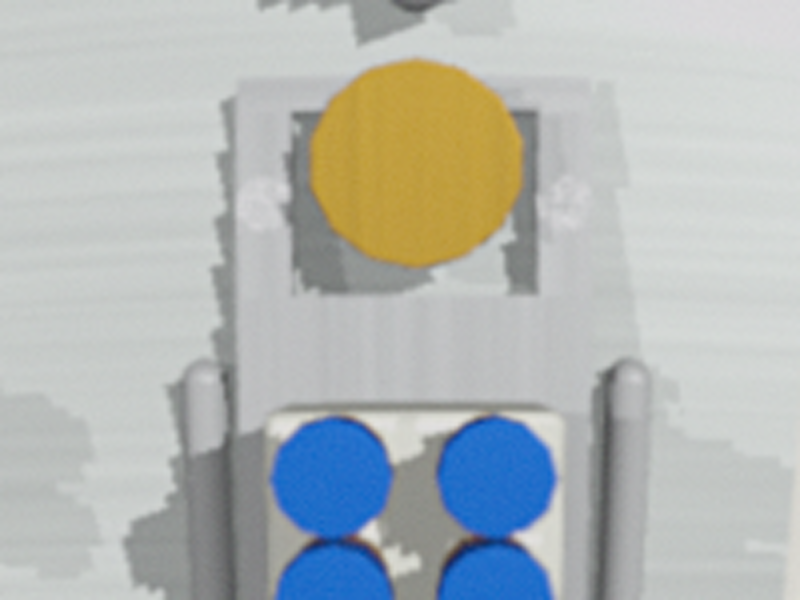

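The plate is nearly level, its rim under the head (head at (417,162)), the near edge clear behind it, and the plate between both bars. Now I'll push forward.

```bash
python3 - <<'E'
from h import *
print(go(36,4.5,5.5,.03,4.5)); wait(.1)
C=rot(np.array(get_ee_rot()))*R.from_euler('x',np.pi)
e=R.from_euler('z',-YAW).apply(np.array(get_tcp_pos())+C.apply([.088,0,-.009])-STUD)*1e3
print(e, R.from_euler('z',-YAW).apply(get_ft_force()))
go(e[0]+12,4.5,5.5,.012,7.5); wait(.1); print(R.from_euler('z',-YAW).apply(get_ft_force()))
s=shot("wrist","pics/push.png")
cv2.imwrite("pics/push2.png",cv2.resize(cv2.imread("pics/push.png")[30:180,150:350],(800,600),interpolation=cv2.INTER_CUBIC))
E
```

```text
hit (36, 4.5, 5.5) eye [9.76 1.77 3.96] F [ 0.62  1.34 -1.43] t 15.09
True
[8.84183084 1.64210611 3.57447933] [ 2.4588713   0.06040071 -0.36190038]
ok (np.float64(20.84183084132446), 4.5, 5.5) eye [20.82  1.86  4.43] F [-1.59 -0.24 -1.31] t 16.42
[-1.27853871  0.28882033 -1.37026944]
```

View pics/push2.png

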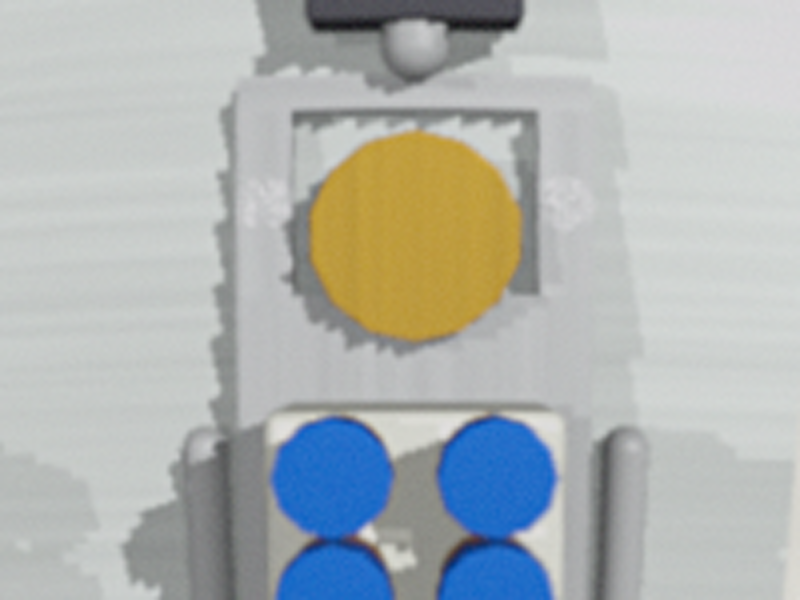

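The head moved to (416,235) in the tool view: the nose touches the ball (415,75) and the platform is sliding with about 1.5 N. I'll keep pushing to the end stop and the stem.

```bash
python3 - <<'E'
from h import *
x=20.82
for i in range(40):
    x+=1; go(x,4.5,5.5,.02); wait(.05)
    f=R.from_euler('z',-YAW).apply(get_ft_force())[0]
    if f<-10.5: break
wait(.1); print(R.from_euler('z',-YAW).apply(get_ft_force()))
s=shot("wrist","pics/push3.png"); m=blobs(s[0][30:180,150:350],(12,110,100),(26,255,255),60)[0]; print(m)
E
```

```text
ok (21.82, 4.5, 5.5) eye [21.82  1.9   4.47] F [-2.06 -0.06 -1.61] t 16.82
ok (22.82, 4.5, 5.5) eye [22.93  1.89  4.5 ] F [-0.87 -0.02 -1.34] t 17.12
ok (23.82, 4.5, 5.5) eye [23.98  1.94  4.53] F [-0.99 -0.49 -2.31] t 17.42
ok (24.82, 4.5, 5.5) eye [24.96  1.89  4.51] F [-1.63 -0.16 -1.93] t 17.72
ok (25.82, 4.5, 5.5) eye [25.96  1.91  4.52] F [-1.18  0.01 -1.84] t 18.02
ok (26.82, 4.5, 5.5) eye [26.96  1.92  4.54] F [-1.69 -0.02 -1.62] t 18.32
ok (27.82, 4.5, 5.5) eye [27.92  1.91  4.5 ] F [-1.12  0.4  -1.21] t 18.62
ok (28.82, 4.5, 5.5) eye [28.48  1.85  4.41] F [-4.72 -0.35 -1.49] t 18.92
ok (29.82, 4.5, 5.5) eye [28.71  1.8   4.2 ] F [-5.38 -0.85  2.35] t 19.22
ok (30.82, 4.5, 5.5) eye [28.98  1.76  4.04] F [-8.25 -0.16  2.24] t 19.52
ok (31.82, 4.5, 5.5) eye [29.39  1.7   3.91] F [-9.93 -0.26  3.49] t 19.82
ok (32.82, 4.5, 5.5) eye [29.77  1.64  3.76] F [-11.37  -0.66   5.61] t 20.12
[-10.66897587  -0.21776289   5.39383119]
[([102.9, 61.4], 2139)]
```

```bash
cat >> h.py <<'E'
def rel():
    """eye ahead of the stud axis (mm, platform x,y), from the head seen by the wrist camera"""
    s=shot("wrist"); b,_=blobs(s[0][20:190,150:350],(12,110,100),(26,255,255),800)
    h=ground(s,np.array(b[0][0])+[150,20],.096)
    C=rot(np.array(get_ee_rot()))*R.from_euler('x',np.pi)
    eye=np.array(get_tcp_pos())+C.apply([.088,0,-.009])
    d=R.from_euler('z',-YAW).apply(eye-h)*1e3; d[1]-=Y0; return d[:2].round(2),R.from_euler('z',-YAW).apply(get_ft_force()).round(1)
E
python3 - <<'E'
from h import *
print(rel())
x=32.8
go(x,5.0,4.5,.02); wait(.1); print(rel())
for i in range(12):
    x+=1; go(x,5.0,4.5,.03); r,f=rel(); print(r,f)
    if r[0]>9.6 or f[0]<-20: break
wait(.2); print(rel())
E
```

```text
(array([ 7.48, -0.25]), array([-10.9,   0.2,   5.6]))
ok (32.8, 5.0, 4.5) eye [30.59  1.71  4.3 ] F [-8.42  1.19  1.16] t 20.62
(array([ 8.25, -0.22]), array([-8. ,  0.1,  1.1]))
ok (33.8, 5.0, 4.5) eye [30.86  1.62  4.04] F [-10.3    0.27   2.79] t 21.02
[ 8.53 -0.28] [-10.    1.    2.8]
ok (34.8, 5.0, 4.5) eye [31.37  1.58  3.92] F [-11.72   0.58   3.85] t 21.32
[ 8.99 -0.27] [-12.3   0.1   3.9]
ok (35.8, 5.0, 4.5) eye [31.97  1.56  3.84] F [-13.    -0.54   5.53] t 21.62
[ 9.56 -0.35] [-14.1   0.6   4.7]
ok (36.8, 5.0, 4.5) eye [32.55  1.51  3.74] F [-14.26   0.87   5.91] t 21.92
[10.25 -0.34] [-13.1   0.9   5.7]
(array([10.23, -0.37]), array([-13. ,   0.1,   6.1]))
```

```bash
python3 - <<'E'
from h import *
s=shot("wrist","pics/now.png")
for fn in ["lev","push","now"]:
    im=cv2.cvtColor(cv2.imread(f"pics/{fn}.png"),cv2.COLOR_BGR2RGB)
    print(fn,blobs(im[100:230,200:310],(105,150,90),(125,255,255),60)[0], [int(v) for v in im[50:66,230].mean(1)],[int(v) for v in im[50:66,275].mean(1)])
E
```

```text
lev [([32.9, 64.4], 1334), ([73.3, 64.0], 1301)] [189, 190, 190, 191, 193, 192, 188, 160, 128, 128, 133, 134, 137, 137, 137, 136] [195, 191, 185, 177, 168, 163, 152, 146, 136, 138, 136, 134, 136, 136, 138, 139]
push [([32.9, 64.3], 1339), ([73.4, 64.1], 1304)] [186, 187, 188, 189, 191, 193, 188, 151, 114, 118, 124, 147, 184, 200, 201, 199] [194, 190, 193, 195, 196, 198, 190, 153, 121, 125, 136, 176, 202, 206, 207, 208]
now [([32.7, 64.6], 1339), ([73.1, 64.2], 1309)] [137, 148, 173, 187, 190, 191, 185, 149, 116, 127, 160, 197, 201, 198, 198, 200] [190, 191, 192, 194, 196, 198, 185, 139, 118, 142, 188, 204, 205, 205, 206, 206]
```

No grip slip (caps within 0.3 px), and the eye is about 9.5 mm ahead, inside the 8.5–11 window. Lowering the tail now.

```bash
python3 - <<'E'
from h import *
x=36.8
for th,ez in [(3.2,4.0),(2,3.2),(1,2.5),(0,2.0)]:
    hit=go(x,ez,th,.03,12); r,f=rel(); print(r,f)
    C=rot(np.array(get_ee_rot()))*R.from_euler('x',np.pi); t=np.array(get_tcp_pos())+C.apply([-.0255,0,-.011])
    print("tail z",(t[2]-.082)*1e3, "pitch",C.as_euler('ZYX',degrees=True))
    if hit: break
    if r[0]<9.2: x+=1
    if r[0]>10.9: x-=1
E
```

```text
ok (36.8, 4.0, 3.2) eye [33.34  1.63  3.01] F [-11.89   0.93   4.61] t 22.52
[10.99 -0.3 ] [-11.6   0.1   4.2]
tail z 8.067673546906725 pitch [-10.93087488   3.56244528  -0.04933647]
ok (35.8, 3.2, 2) eye [33.33  1.67  2.48] F [-9.2  -0.58  3.11] t 22.82
[11.15 -0.22] [-9.2 -0.8  3.3]
tail z 4.985869387062442 pitch [-10.93000762   2.24919577  -0.03736138]
ok (34.8, 2.5, 1) eye [33.19  1.74  2.07] F [-7.73  0.08  3.54] t 23.12
[10.96 -0.21] [-7.8 -1.1  2.1]
tail z 2.389195675798525 pitch [-10.92718353   1.16096244  -0.02694684]
ok (33.8, 2.0, 0) eye [33.26  1.84  2.17] F [-5.61 -0.98  4.59] t 23.42
[11.1  -0.07] [-6.3 -0.5  5. ]
tail z 0.25405122875045427 pitch [-10.92125609   0.05849731  -0.01170456]
```

The tail is down inside the lip (tail 0.25 mm up, flat). I'll ease back, release and check.

```bash
python3 - <<'E'
from h import *
x=33.8
for i in range(6):
    x-=.7; go(x,2.3,0,.02); r,f=rel(); print(r,f)
    if f[0]>-1.5: break
wait(.1); command_gripper(.5); wait(.2); print("w",get_grip_width(),rel())
p=np.array(get_tcp_pos()); movel(p+[0,0,.10],v=.12)
back=R.from_euler('z',YAW).apply([-.06,0,.03]); movel(p+[0,0,.1]+back,v=.2); wait(.3)
s=shot("wrist","pics/fin.png"); print(get_time(),get_ft_force())
cv2.imwrite("pics/fin2.png",cv2.resize(cv2.imread("pics/fin.png")[20:240,110:403],(800,600),interpolation=cv2.INTER_CUBIC))
E
```

```text
ok (33.099999999999994, 2.3, 0) eye [33.03  1.92  2.22] F [-3.3  -0.6   0.54] t 23.72
[10.84 -0.  ] [-3.9 -0.5  0. ]
ok (32.39999999999999, 2.3, 0) eye [32.67  1.92  2.32] F [-2.13 -0.24 -1.37] t 24.02
[ 1.046e+01 -1.000e-02] [-1.6 -0.2 -1.7]
ok (31.699999999999992, 2.3, 0) eye [31.8   1.91  2.35] F [-1.93 -0.65 -1.12] t 24.32
[ 9.59 -0.01] [-1.7 -0.7 -2.3]
ok (30.999999999999993, 2.3, 0) eye [31.03  1.91  2.34] F [-2.1  -0.49 -1.2 ] t 24.62
[8.86 0.03] [-0.7 -0.1 -1. ]
w 0.5006588736932682 (array([ 8.87, -0.02]), array([ 0.8,  0.8, -0.3]))
27.4667 [-0.37843411  0.03748786  0.07294597]
```

View pics/fin2.png

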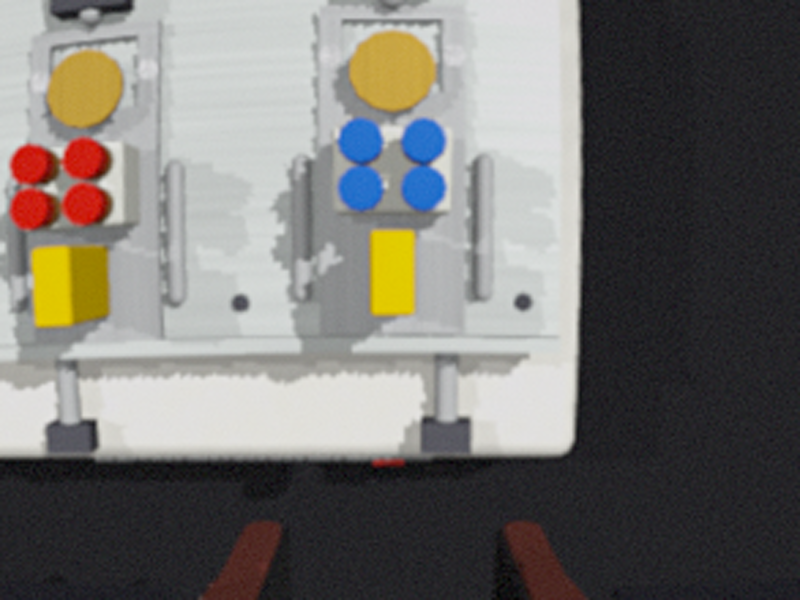

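The blue carrier lies flat between its bars with its tail at the lip line (row 335). Its head-to-eye-edge gap (about 47 px) matches the red neighbour's, and the gripper is clear.

```bash
python3 -c "
from station import *
print(job_done())"
```

```text
the job is handed in; nothing more can be done
None
```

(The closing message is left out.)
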